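# Retune the antenna tuner by its covered thumbwheel

### The job

Slide the cover of the antenna tuner's thumbwheel all the way open, and roll the wheel by its exposed rim until the pointer on the scale stands midway between the two prongs of the fork-shaped marker (not at the plain block marker). Then slide the cover fully shut over the wheel again, without upsetting the setting, and leave the other things on the desk where they are.

Things in the scene. Friction and masses are not known exactly. Their poses are not given: they have to be found in the camera images.
- tuner: Antenna tuner: flat dark grey metal case fixed to the desk, 160 (x) x 260 (y) x 70 mm high. Origin: centre of its underside. x points to its rear (away from the robot), y to its left as seen from the robot, z up. On its flat top (70 mm above the desk): the thumbwheel with its cover in the front half, the white scale with pointer and markers in the rear half.
- wheel_crown (a point): Highest point of the thumbwheel's rim, fixed to the tuner at (-30, +55, 80) mm in its frame, axes as the tuner's; does not turn with the wheel. Wheel: black rubber-rimmed disc, radius 40 mm, 22 mm wide, axle level along the tuner's x; only its top 10 mm stands out of the case (53 mm long in y). A fingertip pressed on it (3 to 10 N) and dragged along the tuner's y rolls it by friction.
- tune_wheel (a joint): Angle of the thumbwheel, rad, -2.8 to 2.8; grows as the top of the rim moves to the tuner's +y. About 1 N at the rim turns it; it stays where left. It drives the pointer 25 mm per rad, the same way as the top of the rim (1 mm for 1.6 mm of rim; several strokes may be needed). At 0 the pointer is at the scale's middle.
- pointer_top (a point): Top of the black pointer, a blade 28 (x) x 6 (y) x 16 mm high that travels along the tuner's y on the white scale, 26 mm behind the tuner's middle, driven only by the wheel; the scale's middle is at y = 0 of the tuner. Point: centre of its top edge.
- fork_marker: Fork-shaped marker fixed on the tuner's top behind the pointer, black, 34 (x) x 32 (y) x 14 mm: two prongs 8 mm wide pointing forward at the pointer, 16 mm gap between them. Origin: centre of its underside, on the middle line of the gap; axes as the tuner's. On one side of the scale's middle, left or right.
- block_marker: Plain solid block marker, black, 34 x 32 x 14 mm, no gap; fixed on the other side of the scale. Not wanted here. Origin: centre of its underside.
- cover (a joint): Sliding cover of the wheel, m: 0 = fully shut over the wheel, 0.1 = fully open. Opens by sliding straight along the tuner's -y (to the right); about 1.5 N of friction, stays where it is left.
- cover_tab (a point): Centre of the cover's grip tab, an upright aluminium bar 32 (x) x 12 (y) x 26 mm high in the middle of the cover's top; the point is half-way up it (103 mm above the desk), axes as the tuner's. The cover is an aluminium channel 52 (x) x 72 (y) mm, its top 20 mm above the tuner's top.
- handheld: Bystander: handheld radio, black, 180 x 56 x 30 mm with its aerial, lying flat. Origin: under its radio body, at the centre of the underside.
- desk_mic: Bystander: desk microphone on a grey base, 110 x 75 mm, 140 mm high. Origin: centre of its underside.
- mug: Bystander: white mug, 82 mm wide, 95 mm high. Origin: centre of its underside.
- morse_key: Bystander: Morse key, 100 x 70 mm base, 50 mm high. Origin: centre of its underside.
- mouse: Bystander: black computer mouse, 110 x 62 mm, 34 mm high. Origin: centre of its underside.
- torch: Bystander: aluminium pocket torch, 125 mm long, 34 mm thick, lying. Origin: centre of its underside.
- clock: Bystander: white desk clock, 35 x 110 x 55 mm. Origin: centre of its underside.

How it is judged:
By the outcome, as a careful person would: the job done as asked, in the order asked, and still so for the second after the job is handed in, with the robot touching nothing.
It also fails if it takes over 70 s, if anything falls off the work surface, if the arm or the gripper's body presses on something with over 40 N, if the wrist force passes 120 N, or if a joint passes its speed limit or range.

### The arm

A 6-joint arm with a two-finger parallel gripper is mounted at the origin on the work surface. World frame = base frame: x ahead of the robot, y to its left, z up, the work surface at z = 0. Lengths are in m, angles in rad, forces in N, time in s.
With the tool pointing down it reaches from about 0.4 to 0.825 m from the base axis. Payload 7 kg.
Tool frame: the origin (TCP) lies between the finger pads; the fingertips stand 11 mm ahead of it and the grasp point (between the pads) lies 8 mm behind it; x points along the fingers, z is the direction in which the jaws open and shut, and the axes are right-handed (so a half turn about x gives the same grasp; the last joint's range is limited). The gripper opens to 88 mm and grips with 3 to 60 N. Pads are 19 mm wide; open, the fingers measure 130 mm over their backs; the gripper's body (78 mm by 193 mm) begins 47 mm behind the grasp point.
Start: joints at [-0.872, 0.359, 0.012, 0, -1.224, -0.288], TCP at [0.27, -0.619, 0.238] pointing down, gripper open.
Joint ranges: [-3.07, 3.07], [-1.43, 2.12], [-1.02, 1.25], [-3.03, 1.67], [-3.05, -0], [-3.03, 3.03]. Speed limits (rad/s): [2.39, 2.39, 3.01, 3.14, 3.14, 3.14].

### API

Orientations are given as [roll, pitch, yaw] about the fixed x, y, z axes, in that order (R = Rz(yaw) Ry(pitch) Rx(roll)).
In Python, from station import arm gives the robot as it stands.
- The arm moves only by the tool jog_arm, never from a script. Its argument "motion" is a list of rows, each an object of numbers: "dx", "dy", "dz": the shift along the tool's x, y, z in m; "twist": the turn about the tool's x in degrees. In form: [{"dx": .., "dy": .., "dz": .., "twist": ..}, ...]. A call has 1 to 20 rows; each row is the pose to reach, as a shift and turn from the pose commanded when the call began, along the tool's axes at that moment; what a row does not reach only later rows make up. A row lasts 1/12 s, in which the tool goes at most 41.7 mm and 7.16 degrees, less where a joint would pass 70% of its speed; a pose out of reach is approached as far as the arm can. A call with a gripper value outside its range is refused whole. "gripper" is the finger opening in m, from 0 to 0.0876, set as the call begins (left out, the last holds). The fingers move at their own pace and stop on an object; "newtons" is the grip in N (left out, the last holds). Time passes only in rows, so rows that repeat a pose let the fingers close. It gives the time, the measured TCP pose, the force and the opening at its end, in the units of the state.
- arm.get_state(): the state, without advancing time (a new reading comes with each control period).
- arm.grab_frame(name): name is "scene" or "side" or "wrist"; returns the picture (384x512x3 uint8, red, green, blue); there is no depth.
- arm.camera_model(name): a dict with "camera_matrix" (3x3 intrinsics, pixels), "eye" and "attitude" of the camera in the world. Camera axes: x right, y down, z forward; pixel columns grow to the right and rows downward; lengths in m; the calibration is good to about 2 mm. A picture is of the moment at which its call begins: read the wrist's pose just before it. camera_model takes no time and is no camera call; for the wrist camera it gives the pose at the moment of the call.
- arm.job_done(): hands the job in, once; it reports no verdict.
The state is a dict: "t": time; "q": joint angles; "qd": joint speeds; "joint_efforts": joint torques, N m; "eef_pos": TCP position; "ee_rot": TCP orientation; "force": force on the tool from outside, world axes, zero at the start; "moment": the same for the moment, N m; "width": finger opening in m.
Only numpy, scipy, OpenCV 4.12 (cv2) and the standard library are available. Lean on these libraries where they do the work, as an engineer would, in place of code of your own. Each camera call takes 0.05 s, during which the arm holds its last target.

## Working session

There is one attempt and no reset: what is moved stays moved. The work goes in short steps, Python scripts to look and compute and a tool call to move; the robot and the scene stay as the last step left them, time stands still between calls to the robot, and variables do not carry over. Pictures are saved under pics/ and viewed, and the job is handed in when it is done.

Besides the shell and the picture viewer there is one more tool, called after "Call:" as a command line: name --argument value ..., lists and objects as JSON in quotes. jog_arm: Moves the arm, as the interface text tells. Its arguments: {"type":"object","properties":{"motion":{"type":"array"},"gripper":{"type":"number"},"newtons":{"type":"number"}},"required":["motion"]}

```bash
mkdir -p pics; ls
python3 - <<'E'
from station import arm
import cv2,json
for n in ["scene","side","wrist"]:
    m=arm.camera_model(n); f=arm.grab_frame(n)
    cv2.imwrite(f"pics/{n}0.png",cv2.cvtColor(f,cv2.COLOR_RGB2BGR)); print(n,m)
print(arm.get_state())
E
```

```text
pics
scene {'camera_matrix': array([[371.00974364,   0.        , 251.43785732],
       [  0.        , 371.00974364, 187.35655176],
       [  0.        ,   0.        ,   1.        ]]), 'eye': array([1.00112197, 0.06472602, 1.00666156]), 'attitude': array([-2.59112698,  0.00823571,  1.65121962])}
side {'camera_matrix': array([[381.86166953,   0.        , 255.8097553 ],
       [  0.        , 381.86166953, 188.99007422],
       [  0.        ,   0.        ,   1.        ]]), 'eye': array([-0.12304043,  0.94730491,  0.82417729]), 'attitude': array([-2.14344061, -0.01857843, -2.57012102])}
wrist {'camera_matrix': array([[296.85165691,   0.        , 249.86633055],
       [  0.        , 296.85165691, 189.93780503],
       [  0.        ,   0.        ,   1.        ]]), 'eye': array([ 0.20031109, -0.64831267,  0.38450097]), 'attitude': array([ 2.86002360e+00, -1.19066591e-03,  1.98033102e+00])}
{'t': 0.15, 'q': array([-8.71947141e-01,  3.59236274e-01,  1.12942561e-02, -2.50488976e-04,
       -1.22410559e+00, -2.88117103e-01]), 'qd': array([-0.00060376, -0.00107483,  0.00217414,  0.00110513,  0.00123563,
        0.00099305]), 'joint_efforts': array([-2.06137083e-03, -5.83274388e+01,  2.93290973e+01,  7.00113907e+00,
        8.76257167e-03, -1.30084832e-04]), 'eef_pos': array([ 0.26936473, -0.6185476 ,  0.2368405 ]), 'ee_rot': array([0.10210457, 1.56952307, 2.08354772]), 'force': array([ 0.25001002,  0.38763702, -0.34445471]), 'moment': array([-0.02360155, -0.03270865,  0.02898783]), 'width': 0.08779036612195085}
```

View pics/scene0.png

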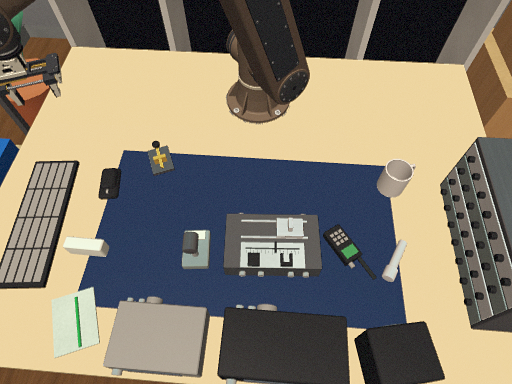

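View pics/side0.png

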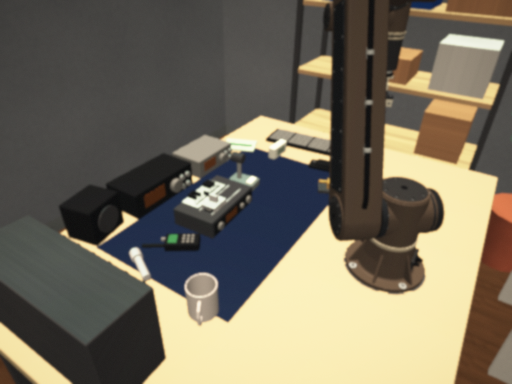

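View pics/wrist0.png

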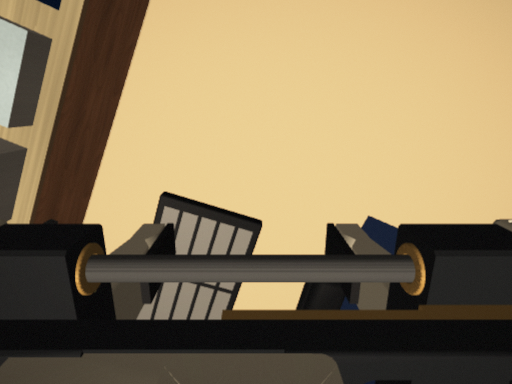

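The scene view has the robot at the top. The tuner is at about (272,245), with the cover tab near (290,225). The scale markers are at (253,259) and (288,259). Next I'll zoom in and measure.

```bash
cat > h.py <<'E'
import numpy as np,cv2
from scipy.spatial.transform import Rotation as R
from station import arm
def cam(n):
    m=arm.camera_model(n); return m["camera_matrix"],np.array(m["eye"]),R.from_euler("xyz",m["attitude"]).as_matrix()
def ray(n,uv,z,c=None):
    K,e,Rm=c or cam(n); d=Rm@np.linalg.inv(K)@np.array([uv[0],uv[1],1.]); return e+d*(z-e[2])/d[2]
def proj(n,p,c=None):
    K,e,Rm=c or cam(n); q=K@(Rm.T@(np.array(p)-e)); return q[:2]/q[2]
def save(name,f,box=None,s=1):
    if box: u0,v0,u1,v1=box; f=f[v0:v1,u0:u1]
    f=cv2.resize(f,None,fx=s,fy=s,interpolation=cv2.INTER_CUBIC)
    cv2.imwrite(f"pics/{name}.png",cv2.cvtColor(f,cv2.COLOR_RGB2BGR))
E
python3 - <<'E'
from h import *
f=cv2.cvtColor(cv2.imread("pics/scene0.png"),cv2.COLOR_BGR2RGB)
save("scene0z",f,(215,200,335,285),6)
print(proj("scene",[0,0,0]))
E
```

```text
[257.93209741  99.21993439]
```

View pics/scene0z.png

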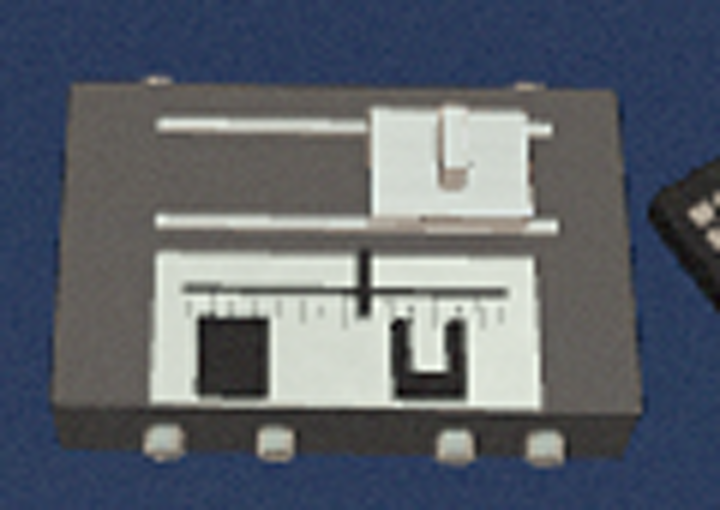

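The zoom gives these crop pixels:
- Tuner top corners: (72,86), (617,92), (640,410), (52,405)
- Fork: right side (+y), gap at x≈430
- Pointer: x≈364
- Block: left side

```bash
cat > m.py <<'E'
from h import *
C=cam("scene")
def px(p,b=(215,200),s=6): return ((p[0]+.5)/s-.5+b[0],(p[1]+.5)/s-.5+b[1])
E
python3 - <<'E'
from m import *
# corners FR,FL,RL,RR in tuner (x,y): TL=(-80,-130) TR=(-80,130) BR=(80,130) BL=(80,-130)
ob=np.array([[-.08,-.13],[-.08,.13],[.08,.13],[.08,-.13]])
P=np.array([ray("scene",px(p),.07,C)[:2] for p in [(72,86),(617,92),(640,410),(52,405)]])
print(P)
a=ob-ob.mean(0);c=P.mean(0);b=P-c
H=a.T@b;yaw=np.arctan2(H[0,1]-H[1,0],H[0,0]+H[1,1])
print("centre",c,"yaw deg",np.degrees(yaw)); 
r=np.array([[np.cos(yaw),-np.sin(yaw)],[np.sin(yaw),np.cos(yaw)]]); print("res mm",(b-a@r.T)*1e3)
def t(p,z): return r.T@(ray("scene",px(p),z,C)[:2]-c)*1e3
print("pointer top", t((364,250),.086),t((364,288),.086))
for n,p in dict(f1=(391,320),f2=(412,320),f3=(447,320),f4=(467,320),b1=(197,317),b2=(268,317)).items(): print(n,t(p,.084))
for n,p in dict(scL=(157,252),scR=(536,257)).items(): print(n,t(p,.0705))
for n,p in dict(tab1=(445,105),tab2=(467,105),tab3=(440,168),tab4=(467,168)).items(): print(n,t(p,.116))
for n,p in dict(cv1=(372,106),cv2=(530,110),cv3=(527,215),cv4=(372,215)).items(): print(n,t(p,.09))
E
```

```text
[[ 0.52222144 -0.05241405]
 [ 0.50582411  0.20429881]
 [ 0.66087362  0.21235369]
 [ 0.67845376 -0.04308047]]
centre [0.59184324 0.0802895 ] yaw deg 3.6328196621246143
res mm [[ 1.98037215  2.10420666]
 [ 2.05720935 -0.66049095]
 [-2.57177692 -2.74355417]
 [-1.46580458  1.29983847]]
pointer top [10.77577687  7.83315673] [28.83706365  7.53462366]
f1 [42.82889595 19.22469278]
f2 [42.70218584 28.42499542]
f3 [42.49104859 43.75547323]
f4 [42.37042469 52.51386116]
b1 [ 42.60629091 -65.87178716]
b2 [ 42.17739039 -34.70155109]
scL [  6.3361674  -85.05508974]
scR [ 6.45799057 86.25003736]
tab1 [-46.63888596  43.57010426]
tab2 [-46.76494373  53.39485594]
tab3 [-15.60929926  40.27216205]
tab4 [-15.76489606  52.13399982]
cv1 [-58.94975392  12.47780338]
cv2 [-57.82580357  84.9671644 ]
cv3 [-5.34284071 80.7200091 ]
cv4 [-4.4201137 11.4741628]
```

```bash
cat >> m.py <<'E'
c=np.array([.5918,.0803]);yaw=np.radians(3.63)
r=np.array([[np.cos(yaw),-np.sin(yaw)],[np.sin(yaw),np.cos(yaw)]])
def w(x,y,z): return np.r_[c+r@np.array([x,y])/1e3,z/1e3]
def toolR(s): return R.from_euler("xyz",s["ee_rot"]).as_matrix()
def st():
    s=arm.get_state();p=s["eef_pos"];q=r.T@(p[:2]-c)*1e3;T=toolR(s)
    print("t %.2f tuner xyz(mm) %.1f %.1f %.1f F %s w %.4f"%(s["t"],q[0],q[1],p[2]*1e3,np.round(s["force"],2),s["width"]));return s
def go(x,y,z):
    s=st();print("shift",np.round(toolR(s).T@(w(x,y,z)-s["eef_pos"]),4))
    zt=toolR(s)[:,2];print("jaw angle in tuner deg",np.degrees(np.arctan2(zt[1],zt[0])-yaw), "tool\n",np.round(toolR(s),3),np.round(s["q"],2))
E
python3 - <<'E'
from m import *
go(-30,95,180)
E
```

```text
t 0.15 tuner xyz(mm) -366.0 -677.0 236.8 F [ 0.25  0.39 -0.34] w 0.0878
shift [ 0.0575 -0.5787  0.6115]
jaw angle in tuner deg 109.89832504407447 tool
 [[-0.001 -0.917 -0.399]
 [ 0.001 -0.399  0.917]
 [-1.     0.     0.001]] [-0.87  0.36  0.01 -0.   -1.22 -0.29]
```

Call:
jog_arm --motion '[{"dx": 0,"dy": -0.579,"dz": 0.611,"twist": 19.9},{"dx": 0,"dy": -0.579,"dz": 0.611,"twist": 19.9},{"dx": 0,"dy": -0.579,"dz": 0.611,"twist": 19.9},{"dx": 0,"dy": -0.579,"dz": 0.611,"twist": 19.9},{"dx": 0,"dy": -0.579,"dz": 0.611,"twist": 19.9},{"dx": 0,"dy": -0.579,"dz": 0.611,"twist": 19.9},{"dx": 0,"dy": -0.579,"dz": 0.611,"twist": 19.9},{"dx": 0,"dy": -0.579,"dz": 0.611,"twist": 19.9},{"dx": 0,"dy": -0.579,"dz": 0.611,"twist": 19.9},{"dx": 0,"dy": -0.579,"dz": 0.611,"twist": 19.9},{"dx": 0,"dy": -0.579,"dz": 0.611,"twist": 19.9},{"dx": 0,"dy": -0.579,"dz": 0.611,"twist": 19.9},{"dx": 0,"dy": -0.579,"dz": 0.611,"twist": 19.9},{"dx": 0,"dy": -0.579,"dz": 0.611,"twist": 19.9},{"dx": 0,"dy": -0.579,"dz": 0.611,"twist": 19.9},{"dx": 0,"dy": -0.579,"dz": 0.611,"twist": 19.9},{"dx": 0,"dy": -0.579,"dz": 0.611,"twist": 19.9},{"dx": 0,"dy": -0.579,"dz": 0.611,"twist": 19.9},{"dx": 0,"dy": -0.579,"dz": 0.611,"twist": 19.9},{"dx": 0,"dy": -0.579,"dz": 0.611,"twist": 19.9}]' --gripper 0

```text
t: 1.82
eef_pos: [0.5533, 0.1658, 0.2375]
ee_rot: [0.138, 1.571, 1.773]
force: [0.2, -0.4, 0.7]
width: 0.0003
```

Run:
```python
from m import *
go(-30,95,107)
Cw=cam("wrist");f=arm.grab_frame("wrist");save("w1",f)
save("side1",arm.grab_frame("side"),(150,150,290,255),5)
for p in [(-30,55,80),(-30,48,116),(26,0,86),(46,36,84)]: print(p,proj("wrist",w(*p),Cw))
```

```text
t 1.82 tuner xyz(mm) -33.1 87.8 237.5 F [ 0.23 -0.43  0.71] w 0.0003
shift [ 0.1305 -0.0031  0.0072]
jaw angle in tuner deg 90.02914146679166 tool
 [[-0.    -0.998 -0.064]
 [ 0.    -0.064  0.998]
 [-1.     0.     0.   ]] [ 0.63  0.2  -0.21 -0.   -1.16 -2.14]
(-30, 55, 80) [218.79247763 180.95266624]
(-30, 48, 116) [207.55497924 190.44281063]
(26, 0, 86) [169.51203411 231.92984264]
(46, 36, 84) [203.48427686 247.62635697]
```

View pics/w1.png

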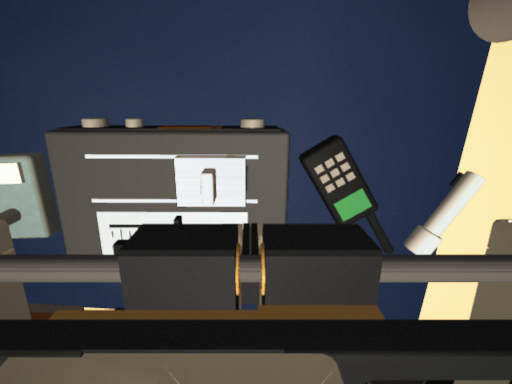

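View pics/side1.png

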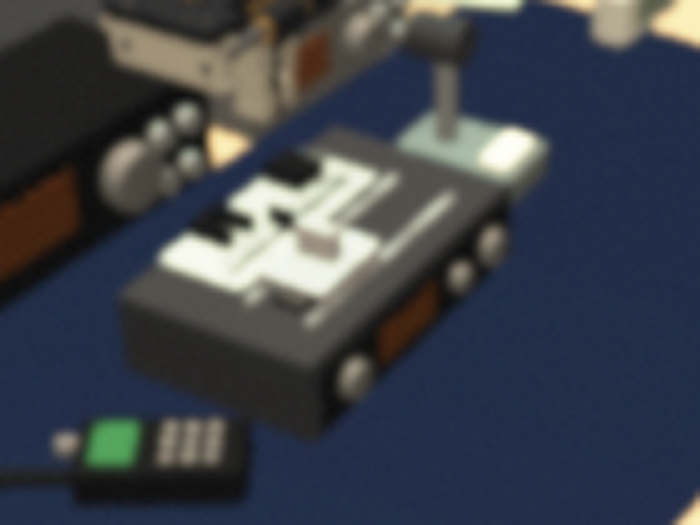

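Run:
```python
from m import *
s=st();T=toolR(s);p=s["eef_pos"]
print("tip in wrist",proj("wrist",p+.011*T[:,0]), "side",proj("side",p),"scene",proj("scene",p))
Cw=cam("wrist");f=arm.grab_frame("wrist")
t=lambda u,z:r.T@(ray("wrist",u,z,Cw)[:2]-c)*1e3
for n,u,z in [("tabL",(202,172),.116),("tabR",(214,172),.116),("cvFL",(176,158),.09),("cvFR",(245,158),.09),("FL",(62,130),.07),("FR",(287,130),.07),("railR",(258,156),.075),("railL",(86,156),.075)]: print(n,t(u,z))
save("w1z",f,(50,110,300,270),3)
f=arm.grab_frame("side");save("side1f",f)
```

```text
t 1.92 tuner xyz(mm) -31.5 90.3 236.4 F [-0.58 -1.3  -0.  ] w 0.0003
tip in wrist [249.54781648 238.3038162 ] side [203.97254722 168.84622931] scene [312.53132814 199.97436626]
tabL [-46.46341717  46.13939301]
tabR [-46.49320294  57.23295437]
cvFL [-54.87296611  16.44272314]
cvFR [-55.05725199  85.48845825]
FL [ -80.46153567 -105.33658948]
FR [-81.07965928 128.94026297]
railR [-54.57179545  98.89113835]
railL [-54.09026911 -81.67215383]
```

View pics/w1z.png

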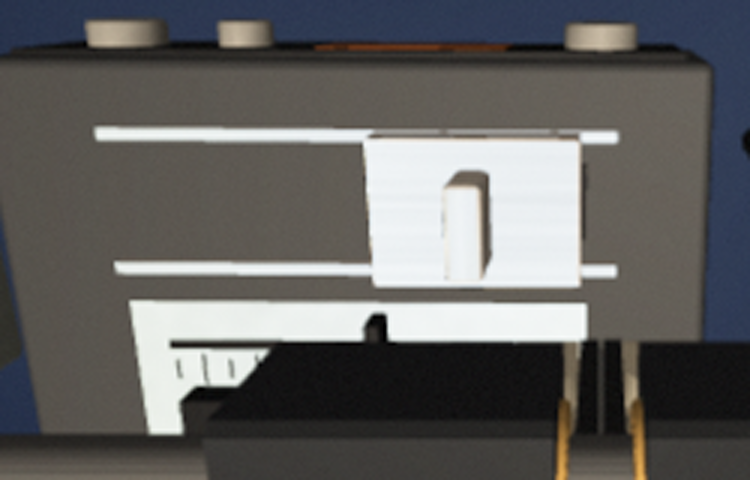

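View pics/side1f.png

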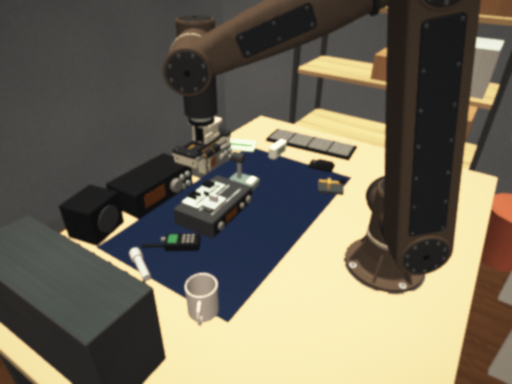

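Call:
jog_arm --motion '[{"dx": 0.03,"dy": -0.001,"dz": 0.01},{"dx": 0.06,"dy": -0.001,"dz": 0.01},{"dx": 0.09,"dy": -0.001,"dz": 0.01},{"dx": 0.115,"dy": -0.001,"dz": 0.01},{"dx": 0.13,"dy": -0.001,"dz": 0.01},{"dx": 0.13,"dy": -0.001,"dz": 0.01},{"dx": 0.13,"dy": -0.001,"dz": 0.01}]'

```text
invalid input
```

Run:
```python
from m import *
go(-30,-18,107)
Cw=cam("wrist");f=arm.grab_frame("wrist");save("w2",f)
save("side2",arm.grab_frame("side"),(150,150,290,255),5)
```

```text
t 2.02 tuner xyz(mm) -33.4 86.7 236.6 F [-0.63 -2.12  0.08] w 0.0006
shift [ 0.1297 -0.0034 -0.1046]
jaw angle in tuner deg 90.11044182258404 tool
 [[-0.001 -0.998 -0.065]
 [-0.001 -0.065  0.998]
 [-1.     0.002 -0.001]] [ 0.63  0.2  -0.21 -0.   -1.16 -2.13]
```

View pics/w2.png

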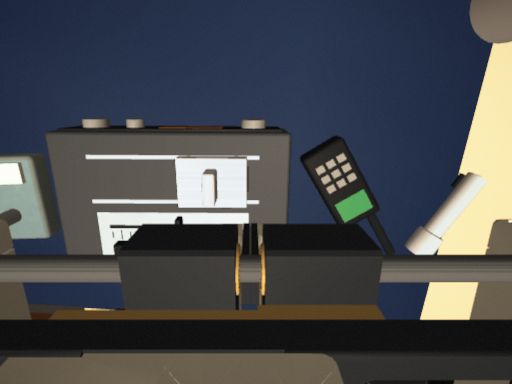

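View pics/side2.png

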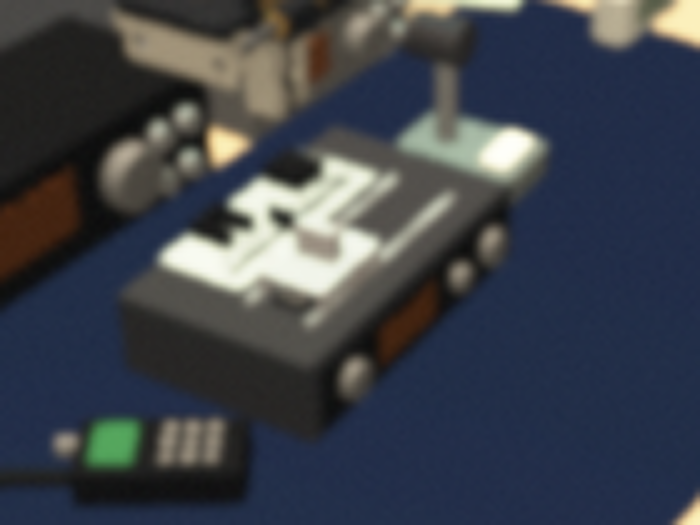

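The missing twist field got that call refused, so nothing moved. I'll resend it with all fields.

Call:
jog_arm --motion '[{"dx": 0.03,"dy": -0.002,"dz": 0.005,"twist": 0},{"dx": 0.06,"dy": -0.002,"dz": 0.01,"twist": 0},{"dx": 0.09,"dy": -0.002,"dz": 0.01,"twist": 0},{"dx": 0.115,"dy": -0.002,"dz": 0.01,"twist": 0},{"dx": 0.13,"dy": -0.002,"dz": 0.01,"twist": 0},{"dx": 0.13,"dy": -0.002,"dz": 0.01,"twist": 0},{"dx": 0.13,"dy": -0.002,"dz": 0.01,"twist": 0}]'

```text
t: 2.7
eef_pos: [0.5543, 0.1725, 0.1077]
ee_rot: [2.346, 1.57, -2.304]
force: [1.3, 0.1, 0.1]
width: 0.0003
```

Run:
```python
from m import *
go(-30,-18,107)
Cw=cam("wrist");f=arm.grab_frame("wrist");save("w3",f)
save("side3",arm.grab_frame("side"),(150,150,290,255),5)
```

```text
t 2.70 tuner xyz(mm) -31.6 94.4 107.7 F [1.29 0.14 0.1 ] w 0.0003
shift [ 0.0008 -0.0017 -0.1124]
jaw angle in tuner deg 89.94495426436845 tool
 [[-0.001 -0.998 -0.062]
 [-0.001 -0.062  0.998]
 [-1.     0.001 -0.001]] [ 0.64  0.32 -0.37  0.   -0.88 -2.15]
```

View pics/w3.png

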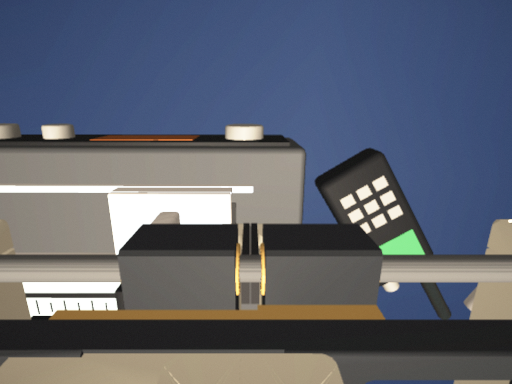

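View pics/side3.png

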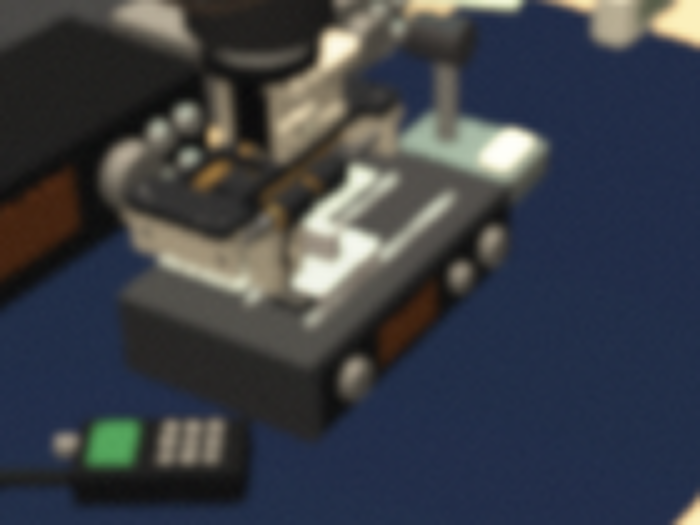

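Run:
```python
from m import *
for u,z in [((190,243),.14),((198,250),.14),((190,232),.14),((211,232),.02),((211,268),.02)]: print(r.T@(ray("scene",u,z,C)[:2]-c)*1e3)
```

```text
[  41.7222898  -209.29692187]
[  60.12946646 -187.43377029]
[  11.55110241 -212.43315475]
[ -44.0875739  -174.93610572]
[  64.2093313  -166.90043029]
```

Call:
jog_arm --motion '[{"dx": 0,"dy": -0.001,"dz": -0.006,"twist": 0},{"dx": 0,"dy": -0.001,"dz": -0.012,"twist": 0},{"dx": 0,"dy": -0.001,"dz": -0.018,"twist": 0},{"dx": 0,"dy": -0.001,"dz": -0.024,"twist": 0},{"dx": 0,"dy": -0.001,"dz": -0.03,"twist": 0},{"dx": 0,"dy": -0.001,"dz": -0.036,"twist": 0},{"dx": 0,"dy": -0.001,"dz": -0.042,"twist": 0},{"dx": 0,"dy": -0.001,"dz": -0.048,"twist": 0}]'

```text
t: 3.47
eef_pos: [0.5587, 0.1255, 0.1077]
ee_rot: [-1.008, 1.57, 0.627]
force: [-0.4, 2.2, 2.6]
width: 0.0005
```

Run:
```python
from m import *
st()
Cw=cam("wrist");save("w4",arm.grab_frame("wrist"))
save("scene4",arm.grab_frame("scene"),(185,180,335,285),5)
```

```text
t 3.47 tuner xyz(mm) -30.1 47.2 107.7 F [-0.43  2.19  2.62] w 0.0005
```

View pics/w4.png

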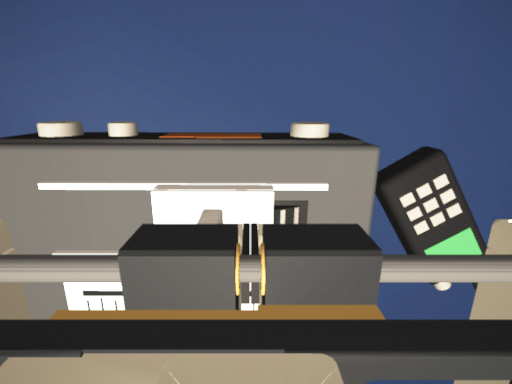

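View pics/scene4.png

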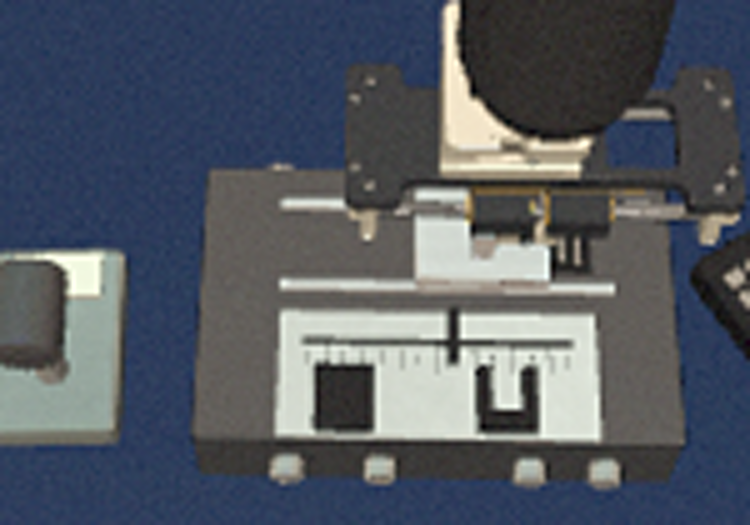

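Call:
jog_arm --motion '[{"dx": 0,"dy": 0,"dz": -0.007,"twist": 0},{"dx": 0,"dy": 0,"dz": -0.014,"twist": 0},{"dx": 0,"dy": 0,"dz": -0.021,"twist": 0},{"dx": 0,"dy": 0,"dz": -0.028,"twist": 0},{"dx": 0,"dy": 0,"dz": -0.035,"twist": 0},{"dx": 0,"dy": 0,"dz": -0.042,"twist": 0},{"dx": 0,"dy": 0,"dz": -0.049,"twist": 0},{"dx": 0,"dy": 0,"dz": -0.053,"twist": 0}]'

```text
t: 4.23
eef_pos: [0.5618, 0.0721, 0.1075]
ee_rot: [1.819, 1.571, -2.83]
force: [-0.6, 0.7, 0.3]
width: 0.0004
```

Run:
```python
from m import *
st()
Cw=cam("wrist");f=arm.grab_frame("wrist");save("w5",f)
print([proj("wrist",w(-56,y,90),Cw) for y in (-80,-9,0,55)])
```

```text
t 4.23 tuner xyz(mm) -30.4 -6.3 107.5 F [-0.64  0.7   0.35] w 0.0004
[array([122.85311086, 193.36332039]), array([244.93816011, 193.18616713]), array([260.41766097, 193.16370538]), array([355.03383834, 193.02641121])]
```

View pics/w5.png

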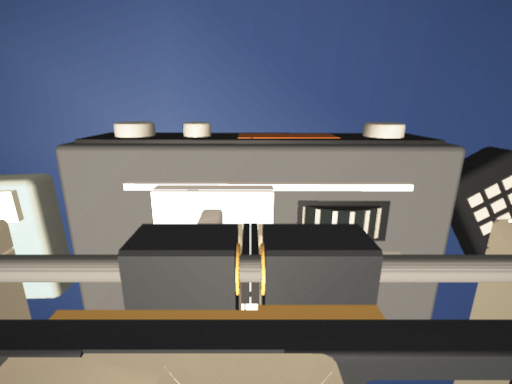

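Call:
jog_arm --motion '[{"dx": 0,"dy": 0,"dz": -0.004,"twist": 0},{"dx": 0,"dy": 0,"dz": -0.008,"twist": 0},{"dx": 0,"dy": 0,"dz": -0.011,"twist": 0},{"dx": 0,"dy": 0,"dz": -0.014,"twist": 0},{"dx": 0,"dy": 0,"dz": -0.014,"twist": 0}]'

```text
t: 4.7
eef_pos: [0.5628, 0.0586, 0.1076]
ee_rot: [2.709, 1.571, -1.94]
force: [0.1, 0.5, 0.8]
width: 0.0001
```

Run:
```python
from m import *
st()
Cw=cam("wrist")
# from w5 pose shift approx: use current picture
f=arm.grab_frame("wrist");save("w6",f)
print([proj("wrist",w(-30,y,70),Cw) for y in (25,55,85)],[proj("wrist",w(-56,y,75),Cw) for y in (-81,100)])
```

```text
t 4.70 tuner xyz(mm) -30.3 -19.8 107.6 F [0.1  0.54 0.79] w 0.0001
[array([316.47950055, 221.45631627]), array([361.23339298, 221.41105992]), array([405.99495199, 221.36579581])] [array([152.47807766, 186.22489463]), array([439.81384498, 185.91486279])]
```

View pics/w6.png

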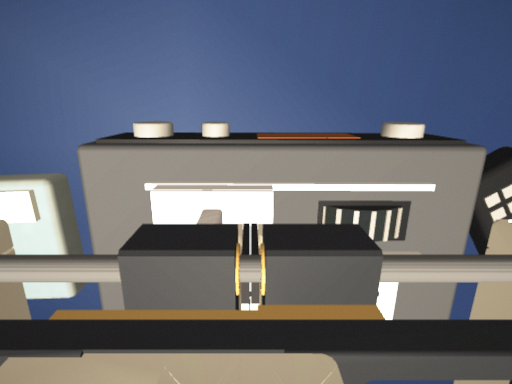

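Call:
jog_arm --motion '[{"dx": 0,"dy": 0,"dz": -0.002,"twist": 0},{"dx": 0,"dy": 0,"dz": -0.004,"twist": 0},{"dx": 0,"dy": 0,"dz": -0.006,"twist": 0},{"dx": 0,"dy": 0,"dz": -0.006,"twist": 0}]'

```text
t: 5.08
eef_pos: [0.5633, 0.0552, 0.1077]
ee_rot: [-0.344, 1.567, 1.29]
force: [-4.3, 12.5, 0.7]
width: 0.0004
```

Contact force at the stop is 12.5 N, so the cover is fully open. Next I'll back off, lift and move over the wheel.

Call:
jog_arm --motion '[{"dx": 0,"dy": 0,"dz": 0.004,"twist": 0},{"dx": -0.02,"dy": 0,"dz": 0.012,"twist": 0},{"dx": -0.02,"dy": 0,"dz": 0.03,"twist": 0},{"dx": -0.02,"dy": 0,"dz": 0.05,"twist": 0},{"dx": -0.015,"dy": 0,"dz": 0.065,"twist": 0},{"dx": 0,"dy": 0,"dz": 0.069,"twist": 0},{"dx": 0.008,"dy": 0,"dz": 0.069,"twist": 0},{"dx": 0.012,"dy": 0,"dz": 0.069,"twist": 0},{"dx": 0.012,"dy": 0,"dz": 0.069,"twist": 0},{"dx": 0.012,"dy": 0,"dz": 0.069,"twist": 0}]'

```text
t: 5.92
eef_pos: [0.5587, 0.1214, 0.0953]
ee_rot: [2.273, 1.57, -2.376]
force: [-0.2, 0.2, 0.4]
width: 0.0003
```

Run:
```python
from m import *
st()
save("w7",arm.grab_frame("wrist"))
save("scene7",arm.grab_frame("scene"),(215,200,335,285),6)
st()
```

```text
t 5.92 tuner xyz(mm) -30.4 43.1 95.3 F [-0.19  0.16  0.37] w 0.0003
t 6.02 tuner xyz(mm) -30.0 43.3 96.0 F [-0.    0.63 -0.05] w 0.0002
```

View pics/w7.png

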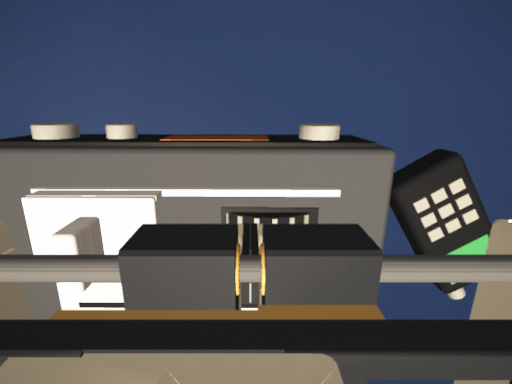

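View pics/scene7.png

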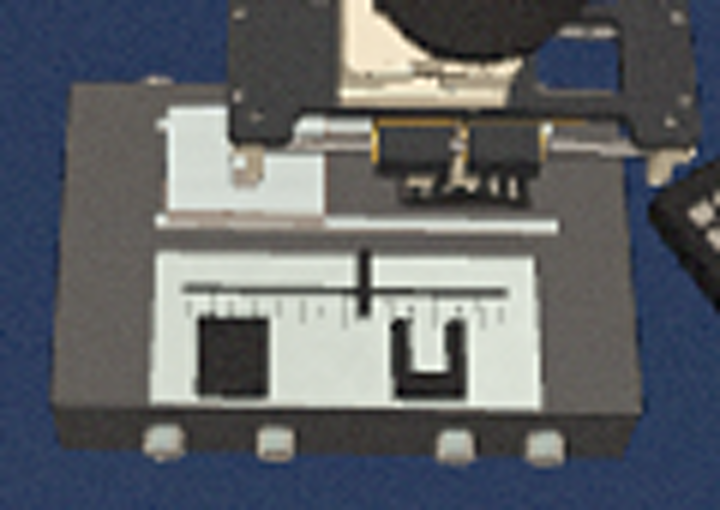

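Call:
jog_arm --motion '[{"dx": 0.002,"dy": 0,"dz": 0,"twist": 0},{"dx": 0.003,"dy": 0,"dz": 0,"twist": 0},{"dx": 0.004,"dy": 0,"dz": 0,"twist": 0},{"dx": 0.005,"dy": 0,"dz": 0,"twist": 0},{"dx": 0.005,"dy": 0,"dz": 0,"twist": 0}]'

```text
t: 6.43
eef_pos: [0.559, 0.122, 0.0908]
ee_rot: [-1.543, 1.57, 0.092]
force: [-0.7, -0.2, 2.3]
width: 0.0005
```

Call:
jog_arm --motion '[{"dx": 0.001,"dy": 0,"dz": 0,"twist": 0},{"dx": 0.001,"dy": 0,"dz": 0,"twist": 0}]'

```text
t: 6.6
eef_pos: [0.5591, 0.122, 0.0904]
ee_rot: [-1.694, 1.57, -0.059]
force: [-1.5, -2.6, 8.4]
width: 0.0002
```

Call:
jog_arm --motion '[{"dx": -0.0003,"dy": 0,"dz": 0.002,"twist": 0},{"dx": -0.0003,"dy": 0,"dz": 0.004,"twist": 0},{"dx": -0.0003,"dy": 0,"dz": 0.006,"twist": 0},{"dx": -0.0003,"dy": 0,"dz": 0.008,"twist": 0},{"dx": -0.0003,"dy": 0,"dz": 0.008,"twist": 0}]'

```text
t: 7.02
eef_pos: [0.5587, 0.1302, 0.0911]
ee_rot: [-1.58, 1.57, 0.055]
force: [-3.4, -1.0, 10.7]
width: 0.0002
```

```bash
cat >> m.py <<'E'
def fork(name,f):
    "pointer y minus fork gap mid (mm) from a scene picture; dark blobs on the white scale by intensity profile"
    g=cv2.cvtColor(f,cv2.COLOR_RGB2GRAY).astype(float)
    # unwarp planes: rows at top of pointer (z .086, x 13..38) and of fork prongs (z .084, x 44..52)
    def prof(x0,x1,z,ys):
        xs=np.linspace(x0,x1,9)
        pts=np.array([[proj("scene",w(x,y,z),C) for y in ys] for x in xs],np.float32)
        return cv2.remap(g.astype(np.float32),pts[...,0],pts[...,1],cv2.INTER_LINEAR).mean(0)
    ys=np.arange(-20,80,.25)
    p=prof(14,20,86,ys); k=prof(46,54,84,ys)
    def segs(v,th):
        m=v<th; e=np.flatnonzero(np.diff(m.astype(int)))
        return [float(ys[i]+.25*(v[i]-th)/(v[i]-v[i+1])) for i in e]
    a=segs(p,(p.min()+np.percentile(p,80))/2); b=segs(k,(k.min()+np.percentile(k,80))/2)
    print("pointer edges",np.round(a,1),"fork edges",np.round(b,1))
    return a,b
E
python3 - <<'E'
from m import *
st()
f=arm.grab_frame("scene");save("scene8",f,(215,200,335,285),6)
fork("x",f)
fork("x",cv2.cvtColor(cv2.imread("pics/scene0.png"),cv2.COLOR_BGR2RGB))
E
```

```text
t 7.02 tuner xyz(mm) -29.9 51.9 91.1 F [-3.39 -1.02 10.71] w 0.0002
pointer edges [ 8.9 15.5] fork edges [18.7 26.9 42.3 51.4]
pointer edges [ 4.6 10.6] fork edges [18.7 26.9 42.3 51.3]
```

View pics/scene8.png

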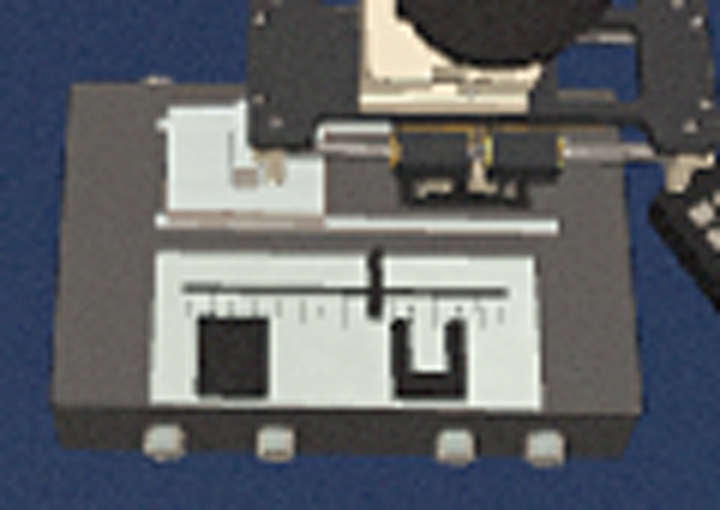

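Call:
jog_arm --motion '[{"dx": -0.0006,"dy": 0,"dz": 0.002,"twist": 0},{"dx": -0.0007,"dy": 0,"dz": 0.004,"twist": 0},{"dx": -0.0007,"dy": 0,"dz": 0.006,"twist": 0},{"dx": -0.0006,"dy": 0,"dz": 0.008,"twist": 0}]'

```text
t: 7.4
eef_pos: [0.5581, 0.1381, 0.0911]
ee_rot: [-1.554, 1.57, 0.081]
force: [-1.8, -0.9, 7.7]
width: 0.0005
```

Run:
```python
from m import *
st()
fork("x",arm.grab_frame("scene"))
```

```text
t 7.40 tuner xyz(mm) -29.9 59.8 91.1 F [-1.82 -0.89  7.67] w 0.0005
pointer edges [14.1 20.8] fork edges [18.7 26.9 42.3 51.4]
```

Call:
jog_arm --motion '[{"dx": 0.0,"dy": 0,"dz": 0.002,"twist": 0},{"dx": 0.0001,"dy": 0,"dz": 0.004,"twist": 0},{"dx": 0.0003,"dy": 0,"dz": 0.006,"twist": 0},{"dx": 0.0005,"dy": 0,"dz": 0.008,"twist": 0}]'

```text
t: 7.78
eef_pos: [0.5576, 0.1462, 0.0903]
ee_rot: [-1.385, 1.57, 0.25]
force: [-0.6, -1.5, 5.4]
width: 0.0009
```

Run:
```python
from m import *
st()
fork("x",arm.grab_frame("scene"))
```

```text
t 7.78 tuner xyz(mm) -29.9 67.9 90.3 F [-0.58 -1.55  5.38] w 0.0009
pointer edges [19.1 25.2] fork edges [18.7 26.9 42.3 51.4]
```

Call:
jog_arm --motion '[{"dx": -0.004,"dy": 0,"dz": 0,"twist": 0},{"dx": -0.008,"dy": 0,"dz": -0.01,"twist": 0},{"dx": -0.008,"dy": 0,"dz": -0.022,"twist": 0},{"dx": -0.008,"dy": 0,"dz": -0.022,"twist": 0},{"dx": -0.003,"dy": 0,"dz": -0.022,"twist": 0},{"dx": -0.0015,"dy": 0,"dz": -0.022,"twist": 0},{"dx": -0.0005,"dy": 0,"dz": -0.022,"twist": 0},{"dx": 0.0001,"dy": 0,"dz": -0.022,"twist": 0},{"dx": 0.0001,"dy": 0,"dz": -0.022,"twist": 0}]'

```text
t: 8.58
eef_pos: [0.5586, 0.1235, 0.0905]
ee_rot: [2.828, 1.57, -1.82]
force: [-3.9, -2.5, 10.8]
width: 0.0003
```

Run:
```python
from m import *
st()
fork("x",arm.grab_frame("scene"))
```

```text
t 8.58 tuner xyz(mm) -30.4 45.2 90.5 F [-3.9  -2.46 10.76] w 0.0003
pointer edges [19.4 26. ] fork edges [18.7 26.9 42.3 51.4]
```

Call:
jog_arm --motion '[{"dx": -0.0007,"dy": 0,"dz": 0.002,"twist": 0},{"dx": -0.0009,"dy": 0,"dz": 0.004,"twist": 0},{"dx": -0.0011,"dy": 0,"dz": 0.006,"twist": 0},{"dx": -0.0012,"dy": 0,"dz": 0.008,"twist": 0},{"dx": -0.0012,"dy": 0,"dz": 0.01,"twist": 0},{"dx": -0.0012,"dy": 0,"dz": 0.012,"twist": 0},{"dx": -0.0011,"dy": 0,"dz": 0.014,"twist": 0},{"dx": -0.0011,"dy": 0,"dz": 0.014,"twist": 0}]'

```text
t: 9.3
eef_pos: [0.5576, 0.1382, 0.0911]
ee_rot: [2.336, 1.57, -2.313]
force: [-2.0, 0.3, 7.2]
width: 0.0004
```

Run:
```python
from m import *
st()
fork("x",arm.grab_frame("scene"))
```

```text
t 9.30 tuner xyz(mm) -30.4 59.9 91.1 F [-1.99  0.33  7.16] w 0.0004
pointer edges [29.4 34.9] fork edges [18.7 26.9 42.3 51.4]
```

Call:
jog_arm --motion '[{"dx": 0.0001,"dy": 0,"dz": 0.0015,"twist": 0},{"dx": 0.0002,"dy": 0,"dz": 0.003,"twist": 0},{"dx": 0.0003,"dy": 0,"dz": 0.0037,"twist": 0},{"dx": 0.0003,"dy": 0,"dz": 0.0037,"twist": 0}]'

```text
t: 9.68
eef_pos: [0.5575, 0.1418, 0.0909]
ee_rot: [2.562, 1.57, -2.087]
force: [-3.2, -0.9, 5.7]
width: 0.0004
```

Run:
```python
from m import *
st()
f=arm.grab_frame("scene")
fork("x",f);save("scene9",f,(260,235,310,275),14)
fork("x",arm.grab_frame("scene"))
```

```text
t 9.68 tuner xyz(mm) -30.4 63.5 90.9 F [-3.18 -0.88  5.74] w 0.0004
pointer edges [31.2 37.1] fork edges [18.7 26.9 42.3 51.4]
pointer edges [31.1 37.1] fork edges [18.7 26.9 42.3 51.4]
```

View pics/scene9.png

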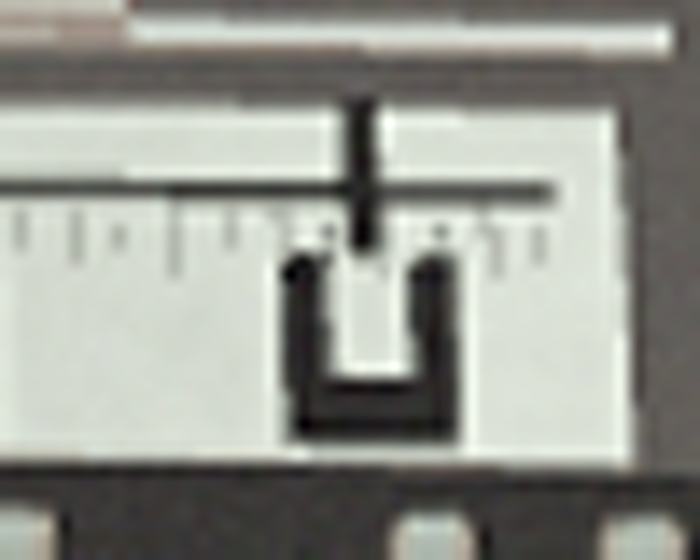

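Call:
jog_arm --motion '[{"dx": 0.0001,"dy": 0,"dz": 0.0007,"twist": 0},{"dx": 0.0002,"dy": 0,"dz": 0.0013,"twist": 0},{"dx": 0.0002,"dy": 0,"dz": 0.0013,"twist": 0},{"dx": 0.0002,"dy": 0,"dz": 0.0013,"twist": 0},{"dx": -0.003,"dy": 0,"dz": 0.0013,"twist": 0},{"dx": -0.03,"dy": 0,"dz": 0.0013,"twist": 0},{"dx": -0.06,"dy": 0.02,"dz": 0.0013,"twist": 0},{"dx": -0.09,"dy": 0.05,"dz": -0.01,"twist": 0},{"dx": -0.11,"dy": 0.08,"dz": -0.02,"twist": 0},{"dx": -0.12,"dy": 0.09,"dz": -0.027,"twist": 0},{"dx": -0.12,"dy": 0.09,"dz": -0.027,"twist": 0},{"dx": -0.12,"dy": 0.09,"dz": -0.027,"twist": 0}]'

```text
t: 10.78
eef_pos: [0.4694, 0.1091, 0.2117]
ee_rot: [-0.955, 1.568, 0.68]
force: [0.1, 0.6, 0.2]
width: 0.0005
```

Run:
```python
from m import *
st()
f=arm.grab_frame("scene")
fork("x",f);save("scene10",f,(260,235,310,275),14)
Cw=cam("wrist");np.save("cw10.npy",np.array(Cw,dtype=object),allow_pickle=True)
print(Cw[1],proj("wrist",w(45,36,84),Cw))
f=arm.grab_frame("wrist");save("w10",f)
```

```text
t 10.78 tuner xyz(mm) -120.3 36.5 211.7 F [0.14 0.57 0.16] w 0.0005
pointer edges [32.  38.1] fork edges [18.7 26.9 42.3 51.3]Traceback (most recent call last):
  File "<stdin>", line 5, in <module>
ValueError: could not broadcast input array from shape (3,3) into shape (3,)
```

View pics/scene10.png

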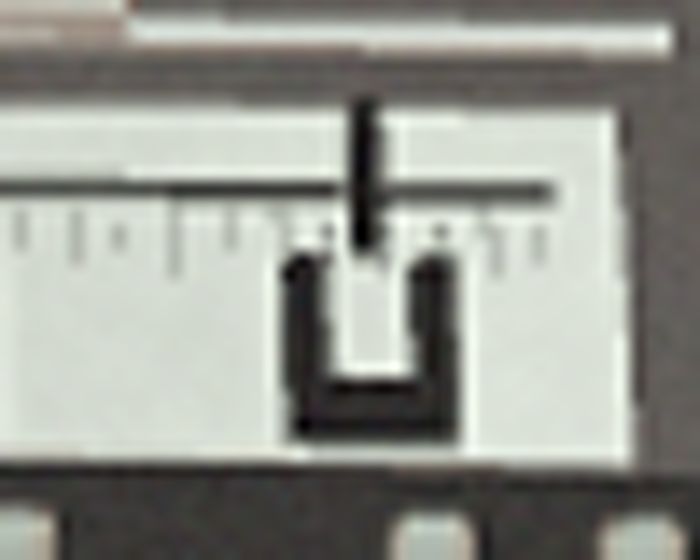

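Run:
```python
from m import *
s=st();K,e,Rm=cam("wrist")
for dx in (.15,.19,.22):
  for dz in (0,.03):
    print(dx,dz,[np.round(proj("w",w(*p),(K,e+np.array([dx,.006,dz]),Rm))) for p in [(26,36,86),(46,36,84),(63,36,84)]])
```

```text
t 10.83 tuner xyz(mm) -120.1 36.6 210.8 F [-0.65  0.22 -0.24] w 0.0004
0.15 0 [array([253., 182.]), array([253., 202.]), array([253., 218.])]
0.15 0.03 [array([252., 175.]), array([252., 193.]), array([252., 208.])]
0.19 0 [array([256., 140.]), array([255., 161.]), array([255., 179.])]
0.19 0.03 [array([255., 136.]), array([255., 156.]), array([255., 172.])]
0.22 0 [array([258., 106.]), array([258., 129.]), array([258., 147.])]
0.22 0.03 [array([257., 106.]), array([257., 126.]), array([257., 143.])]
```

Call:
jog_arm --motion '[{"dx": 0,"dy": -0.03,"dz": 0,"twist": 0},{"dx": 0,"dy": -0.07,"dz": 0,"twist": 0},{"dx": 0,"dy": -0.11,"dz": 0,"twist": 0},{"dx": 0,"dy": -0.15,"dz": 0,"twist": 0},{"dx": 0,"dy": -0.165,"dz": 0,"twist": 0},{"dx": 0,"dy": -0.17,"dz": 0,"twist": 0},{"dx": 0,"dy": -0.17,"dz": 0,"twist": 0},{"dx": 0,"dy": -0.17,"dz": 0,"twist": 0},{"dx": 0,"dy": -0.17,"dz": 0,"twist": 0},{"dx": 0,"dy": -0.17,"dz": 0,"twist": 0},{"dx": 0,"dy": -0.17,"dz": 0,"twist": 0},{"dx": 0,"dy": -0.17,"dz": 0,"twist": 0}]'

```text
t: 11.83
eef_pos: [0.6387, 0.12, 0.2115]
ee_rot: [-1.103, 1.57, 0.532]
force: [0.3, 0.2, 0.9]
width: 0.0004
```

Run:
```python
from m import *
import pickle
st();Cw=cam("wrist");f=arm.grab_frame("wrist");pickle.dump(Cw,open("cw11.pkl","wb"))
cv2.imwrite("w11raw.png",f[...,::-1]);save("w11",f,(200,100,310,230),5)
```

```text
t 11.83 tuner xyz(mm) 49.3 36.6 211.5 F [0.32 0.18 0.87] w 0.0004
```

View pics/w11.png

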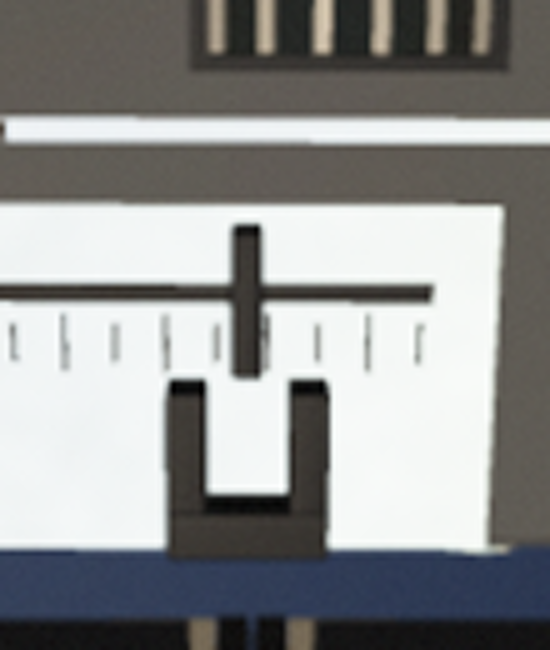

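The wrist close-up has the pointer at x≈247 and the prongs at 168–205 and 290–328, so the gap middle is x≈247.5. The pointer is centred to about 0.2 mm. Next I'll go to the right of the tab and push the cover shut.

Call:
jog_arm --motion '[{"dx": 0,"dy": 0.02,"dz": -0.03,"twist": 0},{"dx": 0,"dy": 0.045,"dz": -0.06,"twist": 0},{"dx": 0,"dy": 0.065,"dz": -0.09,"twist": 0},{"dx": 0,"dy": 0.079,"dz": -0.112,"twist": 0},{"dx": 0,"dy": 0.079,"dz": -0.118,"twist": 0},{"dx": 0.03,"dy": 0.079,"dz": -0.118,"twist": 0},{"dx": 0.06,"dy": 0.079,"dz": -0.118,"twist": 0},{"dx": 0.085,"dy": 0.079,"dz": -0.118,"twist": 0},{"dx": 0.1,"dy": 0.079,"dz": -0.118,"twist": 0},{"dx": 0.104,"dy": 0.079,"dz": -0.118,"twist": 0},{"dx": 0.104,"dy": 0.079,"dz": -0.118,"twist": 0}]'

```text
t: 12.8
eef_pos: [0.5673, -0.0031, 0.1059]
ee_rot: [1.855, 1.569, -2.793]
force: [0.1, -0.2, 0.8]
width: 0.0003
```

Run:
```python
from m import *
go(-30,30,107)
save("w12",arm.grab_frame("wrist"))
```

```text
t 12.80 tuner xyz(mm) -29.7 -81.6 105.9 F [ 0.1  -0.17  0.79] w 0.0003
shift [-0.0012  0.0002  0.1116]
jaw angle in tuner deg 90.0178784321296 tool
 [[-0.002 -0.998 -0.064]
 [-0.001 -0.064  0.998]
 [-1.     0.002 -0.001]] [ 0.34  0.31 -0.4   0.   -0.87 -1.85]
```

View pics/w12.png

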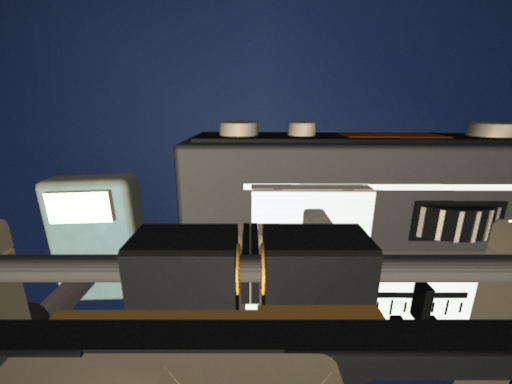

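Call:
jog_arm --motion '[{"dx": -0.001,"dy": 0,"dz": 0.005,"twist": 0},{"dx": -0.001,"dy": 0,"dz": 0.01,"twist": 0},{"dx": -0.001,"dy": 0,"dz": 0.015,"twist": 0},{"dx": -0.001,"dy": 0,"dz": 0.02,"twist": 0},{"dx": -0.001,"dy": 0,"dz": 0.027,"twist": 0},{"dx": -0.001,"dy": 0,"dz": 0.034,"twist": 0},{"dx": -0.001,"dy": 0,"dz": 0.041,"twist": 0},{"dx": -0.001,"dy": 0,"dz": 0.048,"twist": 0},{"dx": -0.001,"dy": 0,"dz": 0.055,"twist": 0},{"dx": -0.001,"dy": 0,"dz": 0.062,"twist": 0},{"dx": -0.001,"dy": 0,"dz": 0.069,"twist": 0},{"dx": -0.001,"dy": 0,"dz": 0.076,"twist": 0},{"dx": -0.001,"dy": 0,"dz": 0.083,"twist": 0},{"dx": -0.001,"dy": 0,"dz": 0.09,"twist": 0},{"dx": -0.001,"dy": 0,"dz": 0.096,"twist": 0},{"dx": -0.001,"dy": 0,"dz": 0.1,"twist": 0},{"dx": -0.001,"dy": 0,"dz": 0.1,"twist": 0}]'

```text
t: 14.27
eef_pos: [0.5611, 0.0976, 0.1074]
ee_rot: [1.196, 1.57, 2.831]
force: [-0.1, -0.2, 0.4]
width: 0.0005
```

Run:
```python
from m import *
st()
save("scene13",arm.grab_frame("scene"),(215,200,335,285),6)
```

```text
t 14.27 tuner xyz(mm) -29.5 19.3 107.4 F [-0.06 -0.18  0.35] w 0.0005
```

View pics/scene13.png

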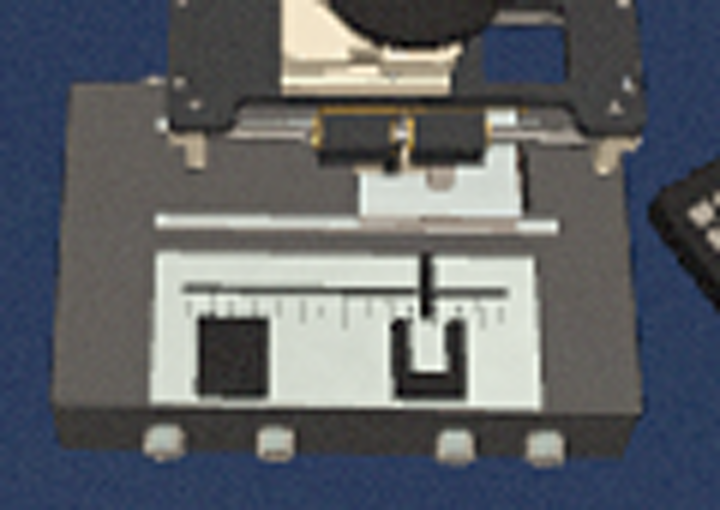

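Call:
jog_arm --motion '[{"dx": 0,"dy": 0,"dz": 0.002,"twist": 0},{"dx": 0,"dy": 0,"dz": 0.004,"twist": 0},{"dx": 0,"dy": 0,"dz": 0.006,"twist": 0},{"dx": 0,"dy": 0,"dz": 0.006,"twist": 0}]'

```text
t: 14.65
eef_pos: [0.5607, 0.1027, 0.1074]
ee_rot: [1.814, 1.57, -2.835]
force: [-0.3, -0.3, -1.3]
width: 0.0006
```

Call:
jog_arm --motion '[{"dx": 0,"dy": 0,"dz": 0.0015,"twist": 0},{"dx": 0,"dy": 0,"dz": 0.003,"twist": 0},{"dx": 0,"dy": 0,"dz": 0.003,"twist": 0}]'

```text
t: 14.9
eef_pos: [0.5607, 0.1058, 0.1076]
ee_rot: [1.852, 1.571, -2.797]
force: [-0.7, -0.2, -0.6]
width: 0.0007
```

Call:
jog_arm --motion '[{"dx": 0,"dy": 0,"dz": 0.0015,"twist": 0},{"dx": 0,"dy": 0,"dz": 0.003,"twist": 0},{"dx": 0,"dy": 0,"dz": 0.003,"twist": 0}]'

```text
t: 15.15
eef_pos: [0.5607, 0.109, 0.1077]
ee_rot: [-0.683, 1.571, 0.951]
force: [-0.1, -1.2, -0.6]
width: 0.0001
```

Run:
```python
from m import *
st()
save("scene14",arm.grab_frame("scene"),(215,200,335,285),6)
```

```text
t 15.15 tuner xyz(mm) -29.3 30.6 107.7 F [-0.08 -1.24 -0.64] w 0.0001
```

View pics/scene14.png

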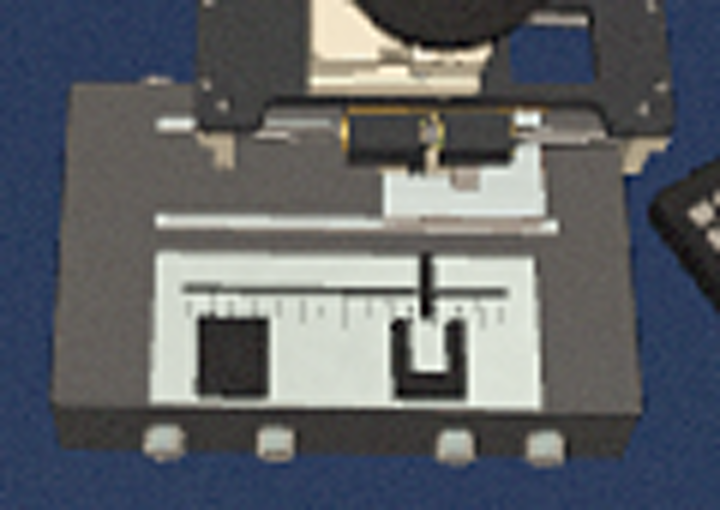

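Call:
jog_arm --motion '[{"dx": 0,"dy": 0,"dz": 0.001,"twist": 0},{"dx": 0,"dy": 0,"dz": 0.002,"twist": 0},{"dx": 0,"dy": 0,"dz": 0.003,"twist": 0},{"dx": 0,"dy": 0,"dz": 0.003,"twist": 0}]'

```text
t: 15.53
eef_pos: [0.5605, 0.1113, 0.1077]
ee_rot: [2.977, 1.57, -1.672]
force: [0.7, -4.5, 1.0]
width: 0.0004
```

Call:
jog_arm --motion '[{"dx": 0,"dy": 0,"dz": 0.001,"twist": 0},{"dx": 0,"dy": 0,"dz": 0.002,"twist": 0},{"dx": 0,"dy": 0,"dz": 0.002,"twist": 0}]'

```text
t: 15.78
eef_pos: [0.5604, 0.1116, 0.1078]
ee_rot: [2.892, 1.568, -1.757]
force: [4.6, -13.7, -0.2]
width: 0.0003
```

The cover is at the shut stop: 13.7 N with no movement. I'll back away from the tab, lift, and take a check view from above.

Call:
jog_arm --motion '[{"dx": 0,"dy": 0,"dz": -0.004,"twist": 0},{"dx": 0,"dy": 0,"dz": -0.01,"twist": 0},{"dx": -0.02,"dy": 0,"dz": -0.012,"twist": 0},{"dx": -0.055,"dy": 0,"dz": -0.012,"twist": 0},{"dx": -0.09,"dy": -0.02,"dz": 0,"twist": 0},{"dx": -0.104,"dy": -0.05,"dz": 0,"twist": 0},{"dx": -0.104,"dy": -0.08,"dz": 0,"twist": 0},{"dx": -0.104,"dy": -0.08,"dz": 0,"twist": 0},{"dx": -0.104,"dy": -0.08,"dz": 0,"twist": 0},{"dx": -0.104,"dy": -0.08,"dz": 0,"twist": 0},{"dx": -0.104,"dy": -0.08,"dz": 0,"twist": 0},{"dx": -0.104,"dy": -0.08,"dz": 0,"twist": 0}]'

```text
t: 16.78
eef_pos: [0.6395, 0.1188, 0.2118]
ee_rot: [0.511, 1.571, 2.145]
force: [0.6, -0.1, -0.5]
width: 0.0006
```

Run:
```python
from m import *
st()
f=arm.grab_frame("wrist");save("w15",f,(150,90,360,235),3.7)
f=arm.grab_frame("scene");save("scene15",f)
fork("x",f)
```

```text
t 16.78 tuner xyz(mm) 50.1 35.4 211.8 F [ 0.57 -0.1  -0.47] w 0.0006
pointer edges [32.1 38. ] fork edges [18.7 26.9 42.3 51.4]
```

View pics/w15.png

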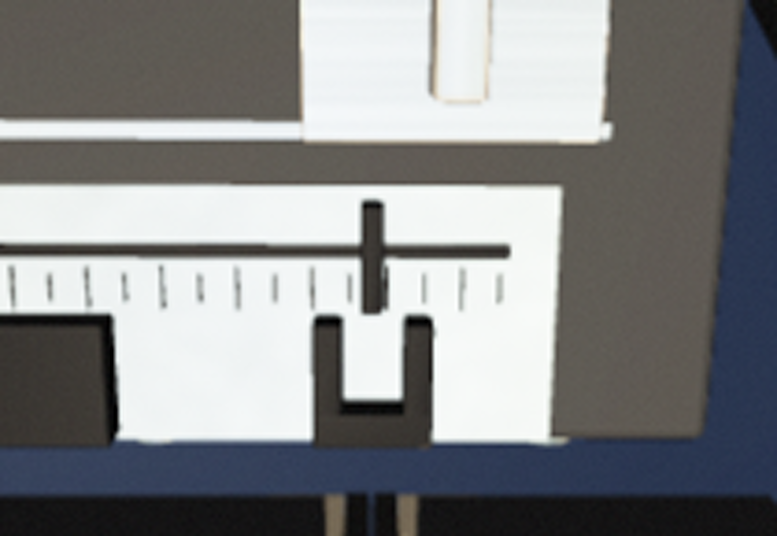

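View pics/scene15.png

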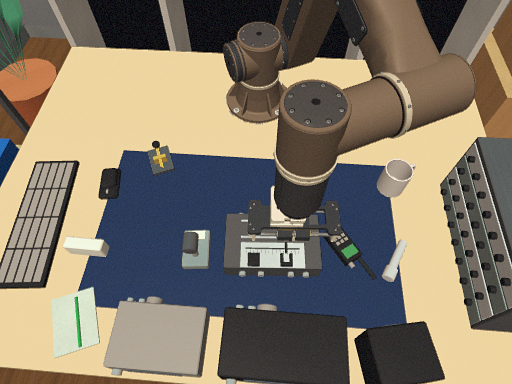

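The pointer (x 362–383) is centred in the gap (341–404), the cover sits at the rail's end, and the bystanders are where they were. The gripper is clear of everything.

```bash
python3 -c "
from station import arm
print(arm.job_done())"
```

```text
the job is handed in; nothing more can be done
None
```

The job is handed in at about 17 s. The thumbwheel is set so the pointer stands midway between the fork's prongs, and the cover is fully shut over the wheel.

- **Opening:** I pushed the tab with closed fingers until the cover hit its open stop, at 12.5 N. It had started a few millimetres short of fully shut.
- **Setting:** I rolled the wheel in two finger strokes, mostly at 5 to 9 N, briefly peaking at about 10.8 N. That is slightly over the suggested 10 N.
- **Shutting:** I pushed the tab back until it hit the shut stop, at 13.7 N with no further travel. I then backed off and lifted clear.

**Last checks:** The final wrist close-up has the pointer centred in the gap to about 0.2 mm, and the scene view showed the pointer had not moved while the cover was being shut. The raw scene-camera edges put it about 0.4 mm to the left of the prongs' middle. That view is oblique and coarser, and the fork's side faces bias its edges, so I trusted the close-up. The cover ends at the end of its rail, the other things on the desk look unmoved, and the gripper touches nothing.

One move call was refused for a missing field; nothing moved, and I resent it.

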